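# True up a folding glue-up stand with an assembly square

## Task

Fold the stand's hinged panel up by its bar until it leans just short of upright (about 80 degrees to the base plate) and let go of it. Then take the metal L-square by its lying long leg, set it standing on the base plate, slide it into the corner until its upright face has pushed the panel square, and press it firmly both down on the plate and against the panel so that both faces lie flush. Finish while holding it there, gripped and pressed; leave the other things on the table alone.

Things in the scene. Friction and masses are not known exactly. Their poses are not given: they have to be found in the camera images.
- stand: Folding plywood stand fixed to the table: two battens carry a base plate 160 (x) x 140 (y) mm whose top is 24 mm above the table. Origin: on the table under the plate's centre; x runs level to the hinged edge (away from the robot, give or take the yaw), y along the hinge, z up.
- leaf (a joint): Hinge of the panel: angle between panel and base plate in rad. 0 folded down flat on the plate (towards the robot), 1.571 upright, stop at 1.9. Stiff with friction (about 0.2 N m): stays where it is left. Starts between 0.7 and 1.0.
- corner (a point): Middle of the corner line between plate and panel, i.e. the hinge axis: 80 mm in x and 24 mm in z from the stand's origin, axes as the stand. The hinged plywood panel is 130 mm wide along y, 65 mm from the hinge axis to its free edge, 12 mm thick, with a steel bar handle beyond its free edge. The hinge axis lies in its inner face (the one towards the plate).
- bar (a point): Middle of the bar handle: round rod 10 mm thick parallel to the hinge, 84 mm long between its two end posts, 105 mm from the hinge axis along the panel and 6 mm outwards from the inner face; about 35 mm free gap between rod and panel edge. It can be pinched from above (fingers before and behind it) and turns in the grip.
- square: Aluminium L-square, 24 mm thick (y), about 0.18 kg, standing on its long leg: lying leg 130 long, 26 high; upright leg 85 high, 26 wide. Origin: outer corner, at the foot of the upright face (6 mm relief notch there). Own -x runs along the lying leg (at the start roughly to the right), z up; upright face at x=0, underside z=0. Home when this corner lies on the stand's corner line, x axes parallel.
- grip (a point): Place to hold the square: centre of the lying leg, 85 mm from the upright face, 13 mm above the underside, 24 mm wide across y. Held high on the upright leg it would tip. Friction on plate and panel is high (0.5 to 0.7) and can carry the push meant for the other face: slide it home unloaded (3 to 4 N turn the panel, then a hard stop), then lean on it with about 10 N down and 15 N in.
- shard_bowl: Green-grey bowl of shards, 107 mm wide, 40 mm high, bystander; origin under its centre.
- strip_1: Small blue glazed tile strip, 72 x 25 x 5 mm, bystander; origin under its middle.
- running_pliers: Red-handled pliers, 186 mm long, bystander; origin under its middle.

How it is judged (in metres and radians):
On the way:
1. the panel is folded to nearly upright (1.25 to 1.5 rad) and let go, the square not yet against it (value of joint leaf between 1.25 and 1.5 rad and contact force between leaf and anything else below 0.2 N), for 0.3 s.
At the end, for the whole second after the job is handed in: Square gripped (>3 N), in the corner: 4 mm from hinge line, 3 mm from plate top, 55 mm from hinge middle, parallel to stand (yaw 0.08, upright 0.035 rad), pressing plate >3.5 N and panel >2 N; panel 1.571 +-0.035 rad, not touched by the robot; at rest (contact force between square and stand_c0 above 3.5 N and contact force between square and leaf above 2 N and contact force between the fingers and square above 3 N and contact force between each of the fingers, the arm and leaf below 0.3 N and value of joint leaf between 1.536 and 1.606 rad and x of square in the frame of stand between 0.076 and 0.083 m and z of square in the frame of stand between 0.021 and 0.0265 m and y of square in the frame of stand between -0.055 and 0.055 m and angle between the x axis of square and the x axis of stand, either way round below 0.08 rad and angle between the z axis of square and the z axis of stand, either way round below 0.035 rad and angle between square's own z axis and vertical below 0.1 rad and linear speed of square below 0.01 m/s); the arm keeps its last pose, push and grip.
It fails at once if a bystander (bowl, blue tile strip or pliers) is shifted by more than 25 mm (distance of any of shard_bowl, strip_1, running_pliers from where it was at the start of the episode above 0.025 m).
It also fails if it takes over 72 s, if anything falls off the work surface, if the arm or the gripper's body presses on something with over 40 N, if the wrist force passes 120 N, or if a joint passes its speed limit or range.

## Robot

A 6-joint arm with a two-finger parallel gripper is mounted at the origin on the work surface; the furniture and walls round the work are solid. World frame = base frame: x ahead of the robot, y to its left, z up, the work surface at z = 0. Lengths are in mm, angles in rad, forces in N, time in s.
With the tool pointing down it reaches from about 325 to 900 mm from the base axis. Payload 6.1 kg.
Tool frame: the origin (TCP) lies at the very end of the fingers, on their centre line; the grasp point (between the pads) lies 19 mm behind it (bot.pinch_z is the distance from the TCP to the grasp point, in mm); z points along the fingers, y is the line along which they close (so a half turn about z gives the same grasp; the last joint's range is limited). The gripper opens to 87 mm and grips with 3 to 60 N. Pads are 19 mm wide; open, the fingers measure 117 mm over their backs; the gripper's body (75 mm by 190 mm) begins 51 mm behind the grasp point.
Start: joints at [1.053, 0.22, 1.526, -0, 1.395, -0.126], TCP at [238.655, 577.632, 186.038] pointing down, gripper open.
Joint ranges: [-2.98, 2.98], [-0.91, 2.08], [0.09, 2.57], [-1.24, 4.39], [0.2, 2.65], [-2.68, 2.68]. Speed limits (rad/s): [2.57, 2.57, 3.01, 3.14, 3.14, 3.14].

## Interface

Orientations are given as a rotation vector (axis times angle).
In Python, from plant import sensors, optics, bot gives the robot as it stands.
- The arm moves only by the shell command python3 -m crank 'ROWS'. ROWS is text: rows parted by semicolons, each of 7 numbers parted by spaces: the shift along the tool's x, y, z in units of 30 mm (1.0 is 30 mm), then the turn, a rotation vector about the tool's x, y, z in units of 6 degrees (1.0 is 6 degrees), then the opening in per cent of the stroke, from 0 (shut) to 100 (fully open). A call has 1 to 12 rows; each row shifts and turns the commanded pose from where the row before left it, along the tool's axes as they then stand; what a row does not reach is not made up. A row lasts 1/10 s, in which the tool goes at most 50 mm and 8.59 degrees, less where a joint would pass 70% of its speed; a pose out of reach is approached as far as the arm can. A call is refused whole if a number of a shift passes 1 or a number of a turn 1, either way. A call with a gripper value outside its range is refused whole. The fingers move at their own pace and stop on an object; the grip force is fixed at half the most. Time passes only in rows, so rows that do not move let the fingers close. It gives the time, the measured TCP pose, the force, the opening and the grip force at its end, in the units of the state.
- sensors.observe(): the state, without advancing time (a new reading comes with each control period).
- optics.camera(name): name is "scene" or "top"; returns a dict with "pixels" (384x512x3 uint8, red, green, blue), "intrinsics" (3x3 intrinsics, pixels), "rvec" (rotation vector, rad) and "tvec" (3), from world to camera coordinates, as OpenCV has them. Camera axes: x right, y down, z forward; pixel columns grow to the right and rows downward; lengths in mm; the calibration is good to about 2 mm. A picture is of the moment at which its call begins. There is no depth.
- bot.hand_in(): hands the job in; it is judged then, once.
The state is a dict: "time": time; "q": joint angles; "dq": joint speeds; "tau": joint torques, N m; "eef_pos": TCP position; "tcp_rot": TCP orientation; "force": force on the tool from outside, world axes, zero at the start; "wrist_torque": the same for the moment, N m; "gripper_width": opening from 0.0 (shut) to 1.0 (fully open); "grasp_force": force on a finger pad.
Only numpy, scipy, OpenCV 4.12 (cv2) and the standard library are available. Lean on these libraries where they do the work, as an engineer would, in place of code of your own. Each camera call takes 0.05 s, during which the arm holds its last target. There are 200 camera calls.

## Working session

There is one attempt and no reset: what is moved stays moved. The work goes in short steps, Python scripts to look and compute and a shell command to move; the robot and the scene stay as the last step left them, time stands still between calls to the robot, and variables do not carry over. Pictures are saved under pics/ and viewed, at most 10 in all, crops included, and the job is handed in when it is done.

```bash
mkdir -p pics; ls; python3 - <<'E'
from plant import sensors, optics, bot
import cv2,pickle
s=sensors.observe();print({k:s[k] for k in('time','eef_pos','tcp_rot','force','gripper_width')},bot.pinch_z)
for n in('scene','top'):
    c=optics.camera(n);pickle.dump(c,open(n+'.pkl','wb'))
    cv2.imwrite(f'pics/{n}0.png',cv2.resize(c['pixels'][:,:,::-1],(800,600),interpolation=cv2.INTER_CUBIC))
    R=cv2.Rodrigues(c['rvec'])[0];print(n,c['intrinsics'],-R.T@c['tvec'])
E
```

```text
pics
{'time': 0.0, 'eef_pos': array([238.3121928 , 577.03559976, 184.93780211]), 'tcp_rot': array([-6.11364371e-01, -3.08090560e+00,  2.86181338e-03]), 'force': array([ 0.44704797, -0.40102528, -0.17559289]), 'gripper_width': 0.9990884026866219} 18.700000000000003
scene [[418.56597484   0.         256.84269122]
 [  0.         418.56597484 193.48180868]
 [  0.           0.           1.        ]] [ 194.19844289 -526.66009396  857.09355547]
top [[389.93876749   0.         252.606915  ]
 [  0.         389.93876749 189.35102334]
 [  0.           0.           1.        ]] [437.5856569   71.43827599 954.44711164]
```

View pics/scene0.png

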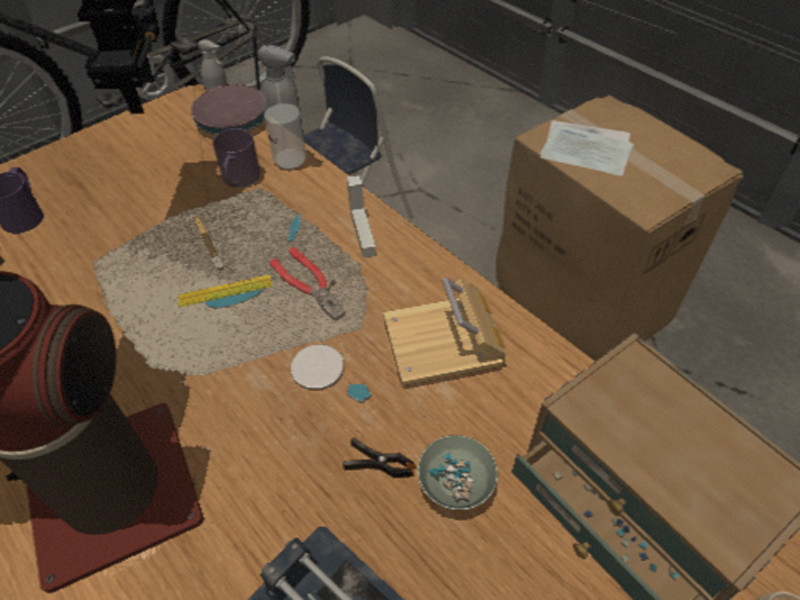

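View pics/top0.png

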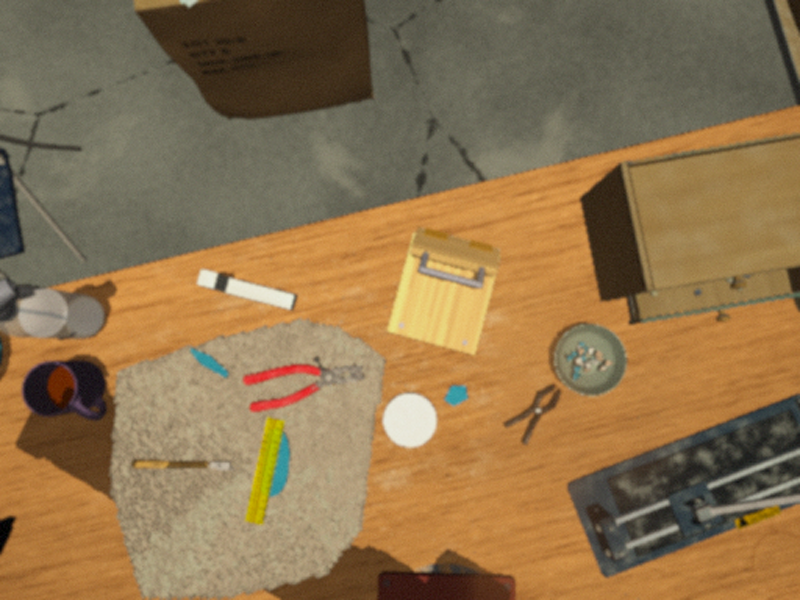

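```bash
python3 - <<'E'
import cv2,pickle
for n,(a,b,c,d),k in(('top',(115,335,135,240),3.6),('scene',(215,335,105,253),4)):
    p=pickle.load(open(n+'.pkl','rb'))['pixels'][c:d,a:b,::-1]
    p=cv2.resize(p,None,fx=k,fy=k,interpolation=cv2.INTER_CUBIC)
    for x in range(a-a%10+10,b,10): cv2.putText(p,str(x),(int((x+.5-a)*k)-10,8),0,.3,(0,0,255));cv2.line(p,(int((x+.5-a)*k),10),(int((x+.5-a)*k),16),(0,0,255))
    for y in range(c-c%10+10,d,10): cv2.putText(p,str(y),(0,int((y+.5-c)*k)+3),0,.3,(0,0,255));cv2.line(p,(20,int((y+.5-c)*k)),(26,int((y+.5-c)*k)),(0,0,255))
    cv2.imwrite(f'pics/{n}1.png',p)
E
```

```text
(no output)
```

View pics/top1.png

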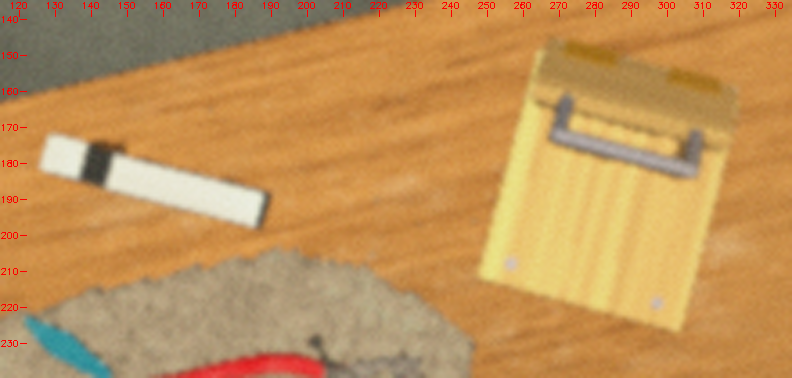

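View pics/scene1.png

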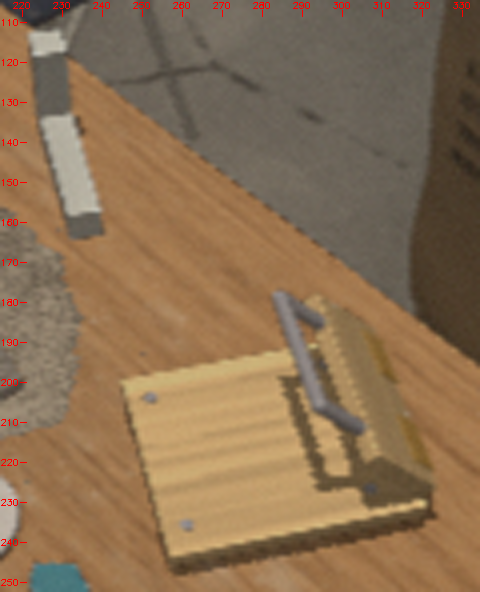

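```bash
cat > h.py <<'E'
import cv2,pickle,numpy as np
from scipy.optimize import least_squares
from scipy.spatial.transform import Rotation as Ro
def proj(c,P): return cv2.projectPoints(np.array(P,float).reshape(-1,1,3),np.array(c['rvec'],float),np.array(c['tvec'],float),c['intrinsics'],None)[0].reshape(-1,2)
def leafpt(d,n,y,a): # d along panel, n outward from inner face
    return [80-d*np.cos(a)+n*np.sin(a), y, 24+d*np.sin(a)+n*np.cos(a)]
def W(p,P): return np.array(P,float)@Ro.from_euler('z',p[2]).as_matrix().T+np.array([p[0],p[1],0])
E
cat > fit.py <<'E'
from h import *
T=pickle.load(open('top.pkl','rb'));S=pickle.load(open('scene.pkl','rb'))
t=lambda L:np.array(L)/3.6+[114.5,134.5]; s=lambda L:np.array(L)/4+[214.5,104.5]
st=t([(479,277),(681,330),(556,133),(694,170)]); ss=s([(122,382),(166,558),(281,297),(320,404)])
def M(p): return W(p,[(-80,70,24),(-80,-70,24),leafpt(105,6,42,p[3]),leafpt(105,6,-42,p[3])])
f=lambda p:np.r_[(proj(T,M(p))-st).ravel(),(proj(S,M(p))-ss).ravel()]
r=least_squares(f,[600,0,-.2,.85]);print('stand',r.x.round(3),f(r.x).reshape(-1,2).round(1).tolist())
print('bar',W(r.x,[leafpt(105,6,0,r.x[3])]).round(1),'corner',W(r.x,[(80,0,24)]).round(1))
qt=t([(48,134),(40,170),(88,144),(80,181),(267,191),(258,228)]);qs=s([(66,216),(100,210),(70,238),(104,234),(31,55),(70,52)])
A=[(0,-12,85),(0,12,85),(-26,-12,85),(-26,12,85),(-130,-12,26),(-130,12,26)];B=[(-130,12,26),(-130,-12,26),(-130,12,0),(-130,-12,0),(-26,12,85),(-26,-12,85)]
g=lambda p:np.r_[(proj(T,W(p,A))-qt).ravel(),(proj(S,W(p,B))-qs).ravel()]
q=least_squares(g,[600,300,1.4]);print('square',q.x.round(3),g(q.x).reshape(-1,2).round(1).tolist(),'grip',W(q.x,[(-85,0,13)]).round(1))
E
python3 fit.py
```

```text
stand [ 5.24909e+02  1.23900e+01 -2.40000e-01  8.54000e-01] [[-0.5, -0.0], [0.4, 0.6], [0.7, -0.0], [-0.3, -0.4], [-0.5, -0.8], [0.7, -0.1], [-0.2, 0.3], [-0.1, 0.2]]
bar [[540.    8.7 107.1]] corner [[602.6  -6.6  24. ]]
square [534.133 370.904   1.35 ] [[0.3, -0.1], [-0.3, 0.1], [0.3, -0.2], [-0.3, -0.2], [-0.3, 0.1], [-0.4, -0.4], [0.4, 0.1], [0.3, 0.0], [-0.1, 1.0], [-0.3, 0.5], [0.5, 0.3], [-1.0, -0.3]] grip [[515.5 288.   13. ]]
```

```bash
cat >> h.py <<'E'
def goto(x,y,z,b):
    from plant import sensors
    s=sensors.observe();R0=Ro.from_rotvec(s['tcp_rot']);yy=np.array([np.cos(b),np.sin(b),0]);zz=np.array([0,0,-1.])
    R1=Ro.from_matrix(np.c_[np.cross(yy,zz),yy,zz])
    print('turn',((R0.inv()*R1).as_rotvec(degrees=True)/6).round(3),'shift after',(R1.inv().apply(np.array([x,y,z])-s['eef_pos'])/30).round(3),'now',s['eef_pos'].round(1),'F',s['force'].round(1))
E
python3 -c "
from h import *
goto(540,8.7,170,-.24)"
python3 -m crank '0 0 0 0 0 1 100;0 0 0 0 0 1 100;0 0 0 0 0 1 100;0 0 0 0 0 1 100;0 0 0 0 0 1 100;0 0 0 0 0 1 100;0 0 0 0 0 1 100;0 0 0 0 0 1 100;0 0 0 0 0 1 100;0 0 0 0 0 1 60;0 0 0 0 0 1 40;0 0 0 0 0 1 40'
```

```text
turn [-1.5000e-02  1.0000e-02  1.3551e+01] shift after [-16.013  14.27    0.501] now [238.4 577.1 185. ] F [ 0.  -1.1  1. ]
time: 1.3
eef_pos: [238.5, 577.3, 185.3]
tcp_rot: [2.31, 2.128, -0.002]
force: [0.3, -0.4, 0.4]
gripper_width: 0.816
grasp_force: 0.0
```

```bash
python3 -m crank '-1 .9 0 0 0 1 40;-1 .9 0 0 0 .55 40;-1 .9 0 0 0 0 40;-1 .9 0 0 0 0 40;-1 .9 0 0 0 0 40;-1 .9 0 0 0 0 40;-1 .9 0 0 0 0 40;-1 .9 0 0 0 0 40;-1 .9 0 0 0 0 40;-1 .9 0 0 0 0 40;-1 .9 0 0 0 0 40;-1 .9 0 0 0 0 40'
python3 -c "
from h import *
goto(540,8.7,170,-.24)"
```

```text
time: 2.5
eef_pos: [475.6, 154.1, 185.7]
tcp_rot: [-2.471, -1.939, 0.001]
force: [-0.2, -0.1, -0.1]
gripper_width: 0.398
grasp_force: 0.0
turn [-0.004  0.001  0.   ] shift after [-4.196  3.238  0.524] now [475.6 154.1 185.7] F [-0.2 -0.1 -0.1]
```

```bash
python3 -m crank '-1 .8 .1 0 0 0 38;-1 .8 .1 0 0 0 38;-1 .8 .1 0 0 0 38;-1 .8 .2 0 0 0 38;-.2 0 0 0 0 0 38;0 0 0 0 0 0 38;0 0 0 0 0 0 38'
python3 - <<'E'
from h import *
goto(540,8.7,91,-.24)
from plant import optics
p=[]
for n,(a,b,c,d) in(('top',(235,335,130,230)),('scene',(230,330,120,245))):
    i=optics.camera(n)['pixels'][c:d,a:b,::-1]; k=400/(b-a);p.append(cv2.resize(i,(400,500),interpolation=cv2.INTER_CUBIC))
cv2.imwrite('pics/c2.png',np.hstack(p))
E
```

```text
time: 3.2
eef_pos: [538.1, 11.2, 170.8]
tcp_rot: [-2.471, -1.939, 0.0]
force: [-0.2, 0.2, 0.7]
gripper_width: 0.382
grasp_force: 0.0
turn [-0.008 -0.004  0.001] shift after [-0.066  0.081  2.661] now [538.1  11.2 170.8] F [-0.2  0.2  0.7]
```

View pics/c2.png

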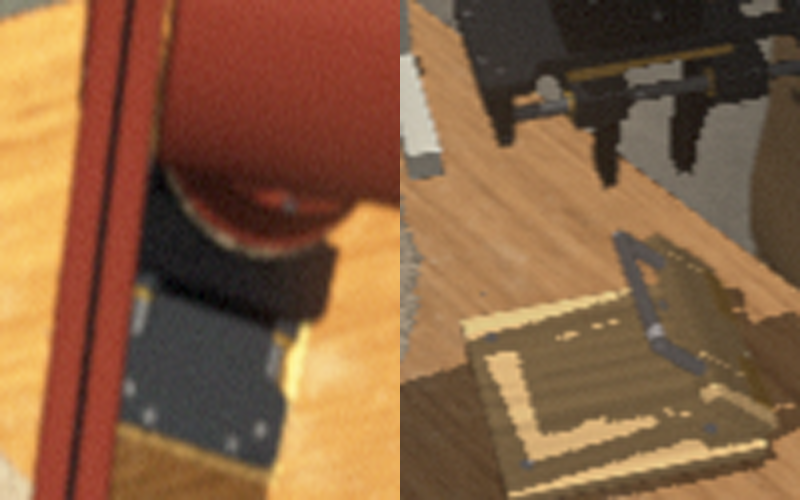

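The fingertips hang at about (605,185) and (685,175) in the right half, straddling the bar at (640,290). I descend and close.

```bash
python3 -m crank '-.07 .08 .6 0 0 0 38;0 0 .6 0 0 0 38;0 0 .6 0 0 0 38;0 0 .5 0 0 0 38;0 0 .3 0 0 0 38;0 0 0 0 0 0 38'; python3 -m crank '0 0 0 0 0 0 5;0 0 0 0 0 0 5;0 0 0 0 0 0 5;0 0 0 0 0 0 5;0 0 0 0 0 0 5;0 0 0 0 0 0 5'
python3 - <<'E'
from h import *
goto(540,8.7,91,-.24)
# arc plan: tcp offset from bar
a0=.854;b=[np.array(leafpt(105,6,0,a)) for a in np.linspace(a0,1.42,13)]
print((np.diff(b,axis=0)/30).round(3).tolist())
E
```

```text
time: 3.9
eef_pos: [539.3, 8.5, 91.7]
tcp_rot: [-2.469, -1.939, 0.003]
force: [1.1, 0.2, 0.4]
gripper_width: 0.383
grasp_force: 0.0
time: 4.5
eef_pos: [540.6, 7.8, 93.2]
tcp_rot: [2.471, 1.939, 0.0]
force: [0.3, 0.6, -0.4]
gripper_width: 0.056
grasp_force: 0.0
turn [ 0.002 -0.    -0.   ] shift after [ 0.025 -0.025  0.074] now [540.6   7.8  93.2] F [ 0.3  0.6 -0.4]
[[0.133, 0.0, 0.098], [0.137, 0.0, 0.092], [0.142, 0.0, 0.085], [0.146, 0.0, 0.078], [0.149, 0.0, 0.072], [0.152, 0.0, 0.064], [0.155, 0.0, 0.057], [0.158, 0.0, 0.05], [0.16, 0.0, 0.042], [0.162, 0.0, 0.035], [0.163, 0.0, 0.027], [0.164, 0.0, 0.019]]
```

```bash
python3 - <<'E'
from h import *
from plant import optics
c=optics.camera('scene');a,b,e,d=240,330,110,230
i=cv2.resize(c['pixels'][e:d,a:b,::-1],None,fx=5,fy=5,interpolation=cv2.INTER_CUBIC)
x=[524.909,12.39,-.24]
P=np.vstack([W(x,[leafpt(105,6,42,.854),leafpt(105,6,-42,.854)]),[[540.6,7.8,93.2]]])
for u,v in (proj(c,P)-[a-.5,e-.5])*5: cv2.circle(i,(int(u),int(v)),3,(0,255,0),1)
cv2.imwrite('pics/c3.png',i)
E
```

```text
(no output)
```

View pics/c3.png

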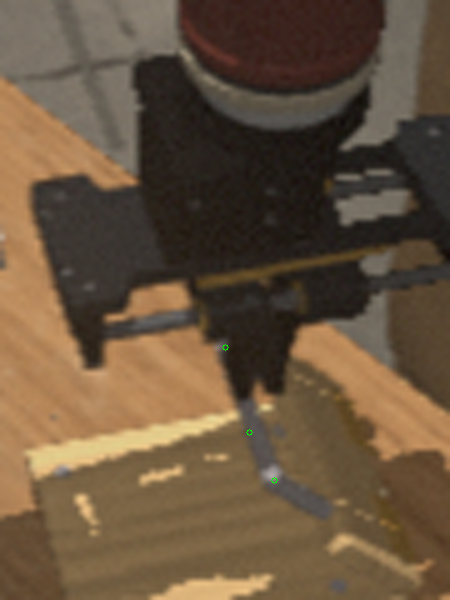

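```bash
python3 - <<'E'
from h import *
S=pickle.load(open('scene.pkl','rb'));u=np.array([.971,-.238,0])
p=np.array([538.1,11.2,170.8]);print('pred c2 tips (seen 281,166 / 301,163)',proj(S,[p-17*u,p+17*u,p+[0,0,15]-17*u,p+[0,0,15]+17*u]).round(1).tolist())
p=np.array([540.6,7.8,93.2]);print('c3 seen',(258/5+239.5,397/5+109.5),proj(S,[p,p+[0,0,10],p+[0,0,20],p+10*u,p+[0,20,0]]).round(1).tolist())
from plant import sensors
s=sensors.observe();print(s)
E
```

```text
pred c2 tips (seen 281,166 / 301,163) [[282.1, 174.4], [296.8, 171.8], [282.3, 169.7], [297.2, 167.1]]
c3 seen (291.1, 188.9) [[289.5, 195.9], [289.7, 193.2], [289.9, 190.5], [293.5, 195.2], [285.3, 190.2]]
{'time': 4.55, 'q': array([-1.31501927e-01,  1.06305526e-01,  1.83690761e+00, -3.18317459e-05,
        1.19825359e+00,  1.08555348e-01]), 'dq': array([-0.00044109,  0.0025469 , -0.00020983,  0.00140645, -0.00081441,
       -0.00022085]), 'tau': array([-1.38886040e-03, -4.11793256e+01, -3.59819090e+01,  7.45035242e-02,
        2.69507384e-02,  7.91312846e-05]), 'eef_pos': array([540.49690999,   7.7842561 ,  93.11615897]), 'tcp_rot': array([2.47135709e+00, 1.93940776e+00, 1.04943764e-04]), 'force': array([-0.13082905,  0.46460796,  0.37178991]), 'wrist_torque': array([-0.13442817,  0.02698264,  0.03899824]), 'grasp_force': 0.0, 'gripper_width': 0.05083152837438524}
```

The tips show about (258,397), but the reported TCP projects to (249,432). That puts the fingers above the bar (by about 25 mm), so they closed on nothing. I reopen, then descend in small steps watching the force.

```bash
python3 -m crank '0 0 0 0 0 0 36;0 0 0 0 0 0 36;0 0 0 0 0 0 36;0 0 0 0 0 0 36;0 0 .3 0 0 0 36;0 0 0 0 0 0 36'; python3 -m crank '0 0 .25 0 0 0 36;0 0 0 0 0 0 36;0 0 0 0 0 0 36'
python3 - <<'E'
from h import *
from plant import optics
c=optics.camera('scene');a,b,e,d=240,330,110,230
pickle.dump(c,open('s4.pkl','wb'))
i=cv2.resize(c['pixels'][e:d,a:b,::-1],None,fx=5,fy=5,interpolation=cv2.INTER_CUBIC)
i=cv2.convertScaleAbs(i,alpha=1.6,beta=30)
cv2.imwrite('pics/c4.png',i)
E
```

```text
time: 5.15
eef_pos: [539.4, 8.0, 82.5]
tcp_rot: [-2.47, -1.939, 0.003]
force: [-0.7, 0.0, -0.9]
gripper_width: 0.354
grasp_force: 0.0
time: 5.45
eef_pos: [540.2, 7.9, 76.1]
tcp_rot: [-2.471, -1.939, 0.001]
force: [-0.4, 0.8, 0.3]
gripper_width: 0.361
grasp_force: 0.0
```

View pics/c4.png

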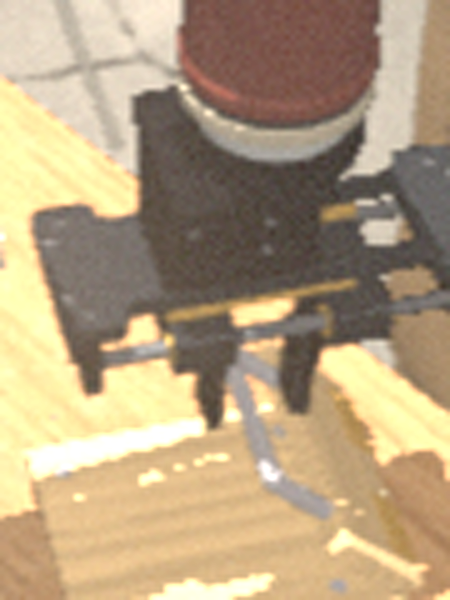

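```bash
python3 -m crank '0 0 .2 0 0 0 36;0 0 0 0 0 0 36;0 0 .2 0 0 0 36;0 0 0 0 0 0 36'; python3 -m crank '0 0 0 0 0 0 5;0 0 0 0 0 0 5;0 0 0 0 0 0 5;0 0 0 0 0 0 5;0 0 0 0 0 0 5;0 0 0 0 0 0 5'
```

```text
time: 5.9
eef_pos: [539.8, 7.9, 63.6]
tcp_rot: [-2.471, -1.939, 0.002]
force: [0.6, -0.3, -0.4]
gripper_width: 0.358
grasp_force: 0.0
time: 6.5
eef_pos: [540.0, 8.0, 64.7]
tcp_rot: [-2.471, -1.939, 0.001]
force: [-2.7, 0.7, 3.9]
gripper_width: 0.102
grasp_force: 30.0
```

```bash
python3 -m crank '0 .07 -.05 0 0 0 5;0 .07 -.05 0 0 0 5;0 .07 -.05 0 0 0 5;0 .07 -.04 0 0 0 5;0 .14 -.085 0 0 0 5;0 .145 -.08 0 0 0 5;0 .15 -.07 0 0 0 5;0 .15 -.065 0 0 0 5'; python3 -m crank '0 .155 -.055 0 0 0 5;0 .16 -.05 0 0 0 5;0 .16 -.04 0 0 0 5;0 .16 -.035 0 0 0 5;0 .16 -.025 0 0 0 5;0 0 0 0 0 0 5;0 0 0 0 0 0 5'
python3 -c "
from h import *
goto(540,8,64.7,-.24)"
```

```text
time: 7.3
eef_pos: [564.3, 1.8, 79.2]
tcp_rot: [-2.469, -1.938, 0.004]
force: [-8.3, 0.8, 7.1]
gripper_width: 0.102
grasp_force: 30.0
time: 8.0
eef_pos: [589.2, -4.4, 85.6]
tcp_rot: [2.471, 1.939, 0.0]
force: [-1.3, -1.2, 2.4]
gripper_width: 0.103
grasp_force: 30.0
turn [ 0.009  0.004 -0.   ] shift after [ 0.011 -1.691  0.697] now [589.2  -4.4  85.6] F [-1.3 -1.2  2.4]
```

```bash
python3 -m crank '0 0 0 0 0 0 30;0 0 0 0 0 0 30;0 0 0 0 0 0 30;0 0 0 0 0 0 30;0 0 -.5 0 0 0 30;0 0 -.8 0 0 0 30;0 0 -.8 0 0 0 30;0 0 -.8 0 0 0 30;0 0 -.3 0 0 0 60;0 0 0 0 0 0 60'; python3 - <<'E'
from h import *
goto(515.5,288,120,-.221)
from plant import optics
c=optics.camera('scene');a,b,e,d=215,335,105,253
i=cv2.resize(c['pixels'][e:d,a:b,::-1],None,fx=4,fy=4,interpolation=cv2.INTER_CUBIC)
i=cv2.convertScaleAbs(i,alpha=1.4,beta=20)
x=[524.909,12.39,-.24]
for al,col in((1.3,(255,0,0)),(1.38,(0,255,0)),(1.46,(0,0,255))):
  for u,v in (proj(c,W(x,[leafpt(105,6,42,al),leafpt(105,6,-42,al)]))-[a-.5,e-.5])*4: cv2.circle(i,(int(u),int(v)),2,col,1)
cv2.imwrite('pics/c5.png',i)
E
```

```text
time: 9.0
eef_pos: [590.3, -4.1, 183.9]
tcp_rot: [2.469, 1.938, 0.005]
force: [0.2, -0.4, -0.7]
gripper_width: 0.407
grasp_force: 0.0
turn [ 0.041 -0.004 -0.181] shift after [ 8.955 -4.566  2.131] now [590.3  -4.1 183.9] F [ 0.2 -0.4 -0.7]
```

View pics/c5.png

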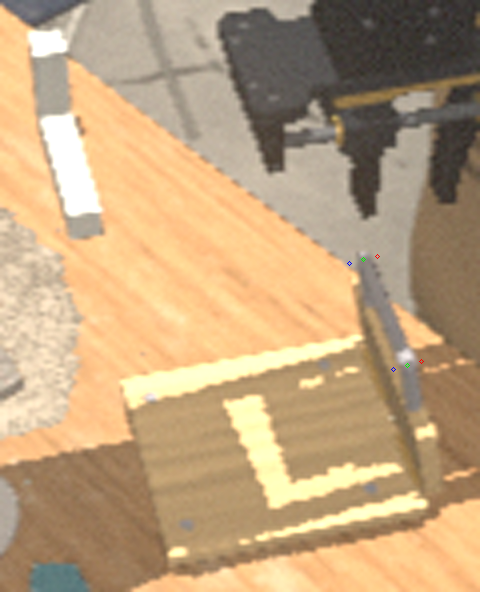

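```bash
python3 -m crank '.99 -.5 0 0 0 -.18 75;.99 -.5 0 0 0 0 75;.99 -.5 0.1 0 0 0 75;.99 -.5 .2 0 0 0 75;.99 -.5 .3 0 0 0 75;.99 -.5 .3 0 0 0 75;.99 -.5 .4 0 0 0 75;.99 -.5 .4 0 0 0 75;.99 -.5 .4 0 0 0 75;0 0 0 0 0 0 75;0 0 0 0 0 0 75'; python3 - <<'E'
from h import *
goto(515.5,288,20,-.221)
from plant import optics
c=optics.camera('scene')
from plant import sensors
p=sensors.observe()['eef_pos'];u=np.array([.975,-.22,0])*32.6
Q=[p-u,p+u];Q2=[q+[0,0,27] for q in Q]
a,b,e,d=195,295,65,175
i=cv2.resize(c['pixels'][e:d,a:b,::-1],None,fx=5,fy=5,interpolation=cv2.INTER_CUBIC)
i=cv2.convertScaleAbs(i,alpha=1.4,beta=20)
for P,col in((Q,(255,0,0)),(Q2,(0,255,0))):
  for x,y in (proj(c,P)-[a-.5,e-.5])*5: cv2.circle(i,(int(x),int(y)),3,col,1)
cv2.imwrite('pics/c6.png',i)
E
```

```text
time: 10.15
eef_pos: [514.7, 286.5, 116.3]
tcp_rot: [-2.451, -1.965, 0.006]
force: [0.4, 0.8, -0.7]
gripper_width: 0.75
grasp_force: 0.0
turn [-0.027  0.023  0.017] shift after [0.054 0.014 3.211] now [514.7 286.5 116.3] F [ 0.4  0.8 -0.7]
```

View pics/c6.png

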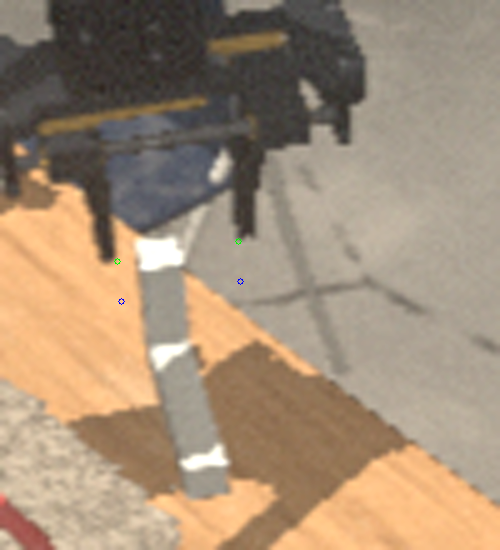

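```bash
python3 -m crank '.05 0 .8 0 0 0 70;0 0 .8 0 0 0 65;0 0 .8 0 0 0 65;0 0 .8 0 0 0 65;0 0 .6 0 0 0 65;0 0 .3 0 0 0 65;0 0 0 0 0 0 65'; python3 -m crank '0 0 .2 0 0 0 65;0 0 .1 0 0 0 65;0 0 .1 0 0 0 65;0 0 0 0 0 0 65'
```

```text
time: 10.9
eef_pos: [516.0, 286.6, -5.8]
tcp_rot: [-2.454, -1.961, 0.004]
force: [-0.6, 0.3, -0.3]
gripper_width: 0.648
grasp_force: 0.0
time: 11.3
eef_pos: [516.7, 288.1, -16.6]
tcp_rot: [2.453, 1.963, 0.0]
force: [-0.8, 0.4, -0.5]
gripper_width: 0.648
grasp_force: 0.0
```

```bash
python3 -m crank '0 0 .1 0 0 0 65;0 0 0 0 0 0 65;0 0 0 0 0 0 65'; python3 -m crank '0 0 .1 0 0 0 65;0 0 0 0 0 0 65;0 0 0 0 0 0 65';python3 -m crank '0 0 .07 0 0 0 65;0 0 0 0 0 0 65;0 0 0 0 0 0 65'
```

```text
time: 11.6
eef_pos: [516.6, 288.1, -19.6]
tcp_rot: [-2.453, -1.963, 0.0]
force: [0.2, 0.1, 0.2]
gripper_width: 0.647
grasp_force: 0.0
time: 11.9
eef_pos: [516.5, 287.9, -22.8]
tcp_rot: [-2.453, -1.963, 0.001]
force: [0.0, -0.0, -0.4]
gripper_width: 0.65
grasp_force: 0.0
time: 12.2
eef_pos: [516.6, 288.0, -24.8]
tcp_rot: [-2.453, -1.963, 0.0]
force: [-0.2, 0.5, 0.2]
gripper_width: 0.651
grasp_force: 0.0
```

```bash
python3 -m crank '0 0 -.07 0 0 0 50;0 0 0 0 0 0 20;0 0 0 0 0 0 15;0 0 0 0 0 0 15;0 0 0 0 0 0 15;0 0 0 0 0 0 15;0 0 0 0 0 0 15;0 0 0 0 0 0 15'; python3 -m crank '0 0 -.2 0 0 0 15;0 0 -.5 0 0 0 15;0 0 -.8 0 0 0 15;0 0 -.8 0 0 0 15;0 0 -.8 0 0 0 15;0 0 -.5 0 0 0 15;0 0 0 0 0 0 15;0 0 0 0 0 0 15'
python3 - <<'E'
from h import *
x=[524.909,12.39,-.24]
for g in W(x,[(80-60-85,0,0),(80-20-85,0,0),(80-85,0,0)]): print(g)
goto(*W(x,[(-65,0,0)])[0][:2],80,-1.81)
E
```

```text
time: 13.0
eef_pos: [516.7, 288.0, -22.6]
tcp_rot: [-2.453, -1.963, 0.0]
force: [-0.7, 0.6, 0.5]
gripper_width: 0.272
grasp_force: 30.0
time: 13.8
eef_pos: [516.6, 287.9, 85.3]
tcp_rot: [2.453, 1.963, 0.0]
force: [-0.6, -0.2, -0.6]
gripper_width: 0.27
grasp_force: 30.0
[461.77203163  27.84067072   0.        ]
[500.62555063  18.33256566   0.        ]
[520.05231013  13.57851313   0.        ]
turn [ 1.0000e-03 -2.0000e-03  1.5173e+01] shift after [0.279 8.856 0.178] now [516.6 287.9  85.3] F [-0.6 -0.2 -0.6]
```

```bash
python3 -m crank '0 0 0 0 0 1 15;0 0 0 0 0 1 15;0 0 0 0 0 1 15;0 0 0 0 0 1 15;0 0 0 0 0 1 15;0 0 0 0 0 1 15;0 0 0 0 0 1 15;0 0 0 0 0 1 15;0 0 0 0 0 1 15;0 0 0 0 0 1 15;0 0 0 0 0 1 15;0 0 0 0 0 1 15' >/dev/null; python3 -m crank '0 0 0 0 0 1 15;0 0 0 0 0 1 15;0 0 0 0 0 1 15;0 .3 0 0 0 .17 15;.1 .8 0 0 0 0 15;.1 .9 0 0 0 0 15;0 .9 0 0 0 0 15;0 .9 0 0 0 0 15;0 .9 0 0 0 0 15;0 .9 0 0 0 0 15;0 .9 0 0 0 0 15;0 .9 0 0 0 0 15'; python3 -m crank '0 .7 0 0 0 0 15;0 .6 0 0 0 0 15;0 .1 0 0 0 0 15;0 0 0 0 0 0 15'
python3 - <<'E'
from h import *
from plant import optics,sensors
goto(461.8,27.8,0,-1.81)
c=optics.camera('top');pickle.dump(c,open('t7.pkl','wb'));S=optics.camera('scene');pickle.dump(S,open('s7.pkl','wb'))
for n,c in(('t',c),('s',S)):
    p=c['pixels'].astype(int);m=((p.min(2)>150)&(p.max(2)-p.min(2)<30)).astype(np.uint8)
    k,_,st,ce=cv2.connectedComponentsWithStats(m)
    print(n,[(st[i].tolist(),ce[i].round(1).tolist()) for i in range(1,k) if st[i,4]>15])
x=[461.8,27.8];h=108
q=[524.909,12.39,-.24];
for o in(0,1):
    P=W(q,[(20,0,0),(20-13,0,0),(-58,0,0)])+[0,0,h];P[:,2]+=[85,85,26];print(proj([c,S][0] if 0 else pickle.load(open(['t7.pkl','s7.pkl'][o],'rb')),P).round(1).tolist())
E
```

```text
time: 16.2
eef_pos: [468.5, 69.4, 84.2]
tcp_rot: [3.119, -0.371, -0.003]
force: [0.3, 0.5, -1.4]
gripper_width: 0.27
grasp_force: 30.0
time: 16.6
eef_pos: [459.4, 29.7, 84.7]
tcp_rot: [-3.119, 0.375, 0.002]
force: [-0.4, 0.1, -1.1]
gripper_width: 0.271
grasp_force: 30.0
turn [0.    0.012 0.   ] shift after [0.091 0.042 2.824] now [459.4  29.7  84.7] F [-0.4  0.1 -1.1]
t [([115, 0, 11, 4, 27], [120.2, 0.9]), ([275, 147, 40, 13, 110], [294.2, 152.8]), ([0, 180, 7, 10, 44], [2.3, 185.0]), ([12, 185, 32, 30, 439], [27.5, 200.0]), ([453, 288, 59, 24, 150], [481.9, 299.9]), ([478, 306, 34, 14, 89], [495.0, 313.0]), ([473, 318, 39, 8, 74], [492.1, 321.3]), ([395, 321, 33, 14, 77], [410.6, 327.2]), ([453, 325, 15, 5, 33], [459.5, 326.6]), ([401, 336, 33, 15, 93], [417.5, 342.9])]
s [([346, 78, 59, 34, 1363], [376.0, 93.9]), ([285, 164, 8, 7, 39], [288.7, 166.9]), ([235, 190, 10, 8, 64], [239.0, 193.5]), ([195, 358, 28, 26, 69], [207.6, 370.2]), ([180, 373, 12, 11, 29], [185.4, 378.6])]
[[292.2, 169.0], [290.5, 175.3], [280.4, 208.4]]
[[293.2, 166.3], [287.5, 167.3], [258.7, 190.1]]
```

```bash
python3 -m crank '.09 .04 .6 0 .01 0 15;0 0 .6 0 0 0 15;0 0 .5 0 0 0 15;0 0 .4 0 0 0 15;0 0 .3 0 0 0 15;0 0 .1 0 0 0 15;0 0 0 0 0 0 15;0 0 0 0 0 0 15'; python3 -m crank '0 0 .07 0 0 0 15;0 0 0 0 0 0 15;0 0 0 0 0 0 15';python3 -m crank '0 0 .04 0 0 0 15;0 0 0 0 0 0 15;0 0 0 0 0 0 15'
```

```text
time: 17.5
eef_pos: [463.2, 28.2, 11.0]
tcp_rot: [3.119, -0.374, 0.003]
force: [0.7, -0.1, -0.6]
gripper_width: 0.272
grasp_force: 30.0
time: 17.8
eef_pos: [462.8, 28.2, 8.5]
tcp_rot: [3.119, -0.375, 0.002]
force: [-0.4, -0.4, -0.4]
gripper_width: 0.274
grasp_force: 30.0
time: 18.1
eef_pos: [462.6, 28.2, 7.1]
tcp_rot: [3.119, -0.375, 0.002]
force: [0.7, 0.8, -0.9]
gripper_width: 0.27
grasp_force: 30.0
```

```bash
python3 -m crank '0 0 .06 0 0 0 15;0 0 .05 0 0 0 15;0 0 0 0 0 0 15;0 0 0 0 0 0 15'|sed -n '2p;4p'; for i in 1; do python3 -m crank '0 0 .04 0 0 0 15;0 0 0 0 0 0 15;0 0 0 0 0 0 15'|sed -n '2p;4p';done; python3 -m crank '0 0 .03 0 0 0 15;0 0 0 0 0 0 15;0 0 0 0 0 0 15'|sed -n '2p;4p'
```

```text
eef_pos: [462.5, 28.2, 3.7]
force: [-0.1, -0.9, -1.0]
eef_pos: [462.6, 28.2, 2.6]
force: [0.0, -0.6, -1.8]
eef_pos: [462.5, 28.2, 1.6]
force: [0.2, 0.1, -1.4]
```

```bash
python3 -m crank '0 0 .03 0 0 0 15;0 0 0 0 0 0 15;0 0 0 0 0 0 15'|sed -n '2,4p'; python3 -m crank '0 0 .03 0 0 0 15;0 0 0 0 0 0 15;0 0 0 0 0 0 15'|sed -n '2,4p'; python3 -m crank '0 0 .03 0 0 0 15;0 0 0 0 0 0 15;0 0 0 0 0 0 15'|sed -n '2,4p'
```

```text
eef_pos: [462.8, 28.2, 1.4]
tcp_rot: [3.119, -0.374, 0.002]
force: [-1.7, 0.5, 6.0]
eef_pos: [462.8, 28.2, 1.3]
tcp_rot: [3.119, -0.374, 0.001]
force: [-6.6, 0.8, 15.2]
eef_pos: [462.8, 28.2, 1.3]
tcp_rot: [3.119, -0.374, 0.001]
force: [-11.5, -0.3, 23.3]
```

```bash
python3 -m crank '0 0 -.09 0 0 0 15;0 0 0 0 0 0 15;0 0 0 0 0 0 15'|sed -n '2,4p'; python3 -m crank '.2 0 0 0 0 0 15;.3 0 0 0 0 0 15;.3 0 0 0 0 0 15;.3 0 0 0 0 0 15;.2 0 0 0 0 0 15;0 0 0 0 0 0 15;0 0 0 0 0 0 15'|sed -n '2,4p'; python3 -c "
from h import *
goto(520.05,13.58,1.8,-1.81)"
```

```text
eef_pos: [462.5, 28.2, 1.4]
tcp_rot: [3.119, -0.374, 0.002]
force: [-0.4, 1.2, -1.2]
eef_pos: [500.3, 19.0, 1.4]
tcp_rot: [3.119, -0.375, 0.001]
force: [-0.7, 0.3, -0.7]
turn [ 0.001 -0.003  0.001] shift after [ 0.682  0.019 -0.012] now [500.3  19.    1.4] F [-0.7  0.3 -0.7]
```

```bash
python3 -m crank '.1 0 0 0 0 0 15;.1 0 0 0 0 0 15;.1 0 0 0 0 0 15;0 0 0 0 0 0 15;0 0 0 0 0 0 15'|sed -n '2,4p'; python3 -m crank '.06 0 0 0 0 0 15;.06 0 0 0 0 0 15;.06 0 0 0 0 0 15;0 0 0 0 0 0 15;0 0 0 0 0 0 15'|sed -n '2,4p'
```

```text
eef_pos: [509.3, 16.9, 1.7]
tcp_rot: [3.119, -0.374, 0.002]
force: [-0.9, -0.2, -1.5]
eef_pos: [514.6, 15.6, 1.7]
tcp_rot: [3.119, -0.374, 0.002]
force: [-1.9, 1.1, -1.0]
```

```bash
python3 -m crank '.05 0 0 0 0 0 15;0 0 0 0 0 0 15;.03 0 0 0 0 0 15;0 0 0 0 0 0 15;0 0 0 0 0 0 15'|sed -n '2,4p'; python3 -m crank '.03 0 0 0 0 0 15;0 0 0 0 0 0 15;.03 0 0 0 0 0 15;0 0 0 0 0 0 15;0 0 0 0 0 0 15'|sed -n '2,4p'
```

```text
eef_pos: [517.0, 15.0, 1.8]
tcp_rot: [3.119, -0.374, 0.002]
force: [-2.5, 0.7, 0.1]
eef_pos: [518.8, 14.6, 1.8]
tcp_rot: [3.119, -0.374, 0.002]
force: [-2.7, 0.6, -0.9]
```

```bash
R='.';python3 -m crank '.04 0 0 0 0 0 15;0 0 0 0 0 0 15;0 0 0 0 0 0 15'|sed -n '2p;4p'; python3 -m crank '.04 0 0 0 0 0 15;0 0 0 0 0 0 15;0 0 0 0 0 0 15'|sed -n '2p;4p'; python3 -m crank '.04 0 0 0 0 0 15;0 0 0 0 0 0 15;0 0 0 0 0 0 15'|sed -n '2p;4p'
```

```text
eef_pos: [519.9, 14.3, 1.8]
force: [-1.0, -0.5, -0.3]
eef_pos: [520.8, 14.1, 1.7]
force: [-3.4, 0.8, 0.2]
eef_pos: [520.8, 14.0, 1.6]
force: [-7.8, 1.6, 3.9]
```

```bash
python3 -m crank '0 0 .03 0 0 0 15;0 0 .03 0 0 0 15;0 0 0 0 0 0 15;0 0 0 0 0 0 15'|sed -n '2,4p'; python3 -m crank '.03 0 0 0 0 0 15;.02 0 0 0 0 0 15;0 0 0 0 0 0 15;0 0 0 0 0 0 15'|sed -n '1,6p'
python3 - <<'E'
from h import *
from plant import optics,sensors
print(sensors.observe()['wrist_torque'])
c=optics.camera('scene');a,b,e,d=230,340,110,245
i=cv2.resize(c['pixels'][e:d,a:b,::-1],None,fx=4.4,fy=4.4,interpolation=cv2.INTER_CUBIC)
i=cv2.convertScaleAbs(i,alpha=1.4,beta=20)
x=[524.909,12.39,-.24]
P=[leafpt(105,6,42,1.571),leafpt(105,6,-42,1.571),(80,-12,109),(80,12,109),(54,-12,109),(-50,-12,50)]
for u,v in (proj(c,W(x,P))-[a-.5,e-.5])*4.4: cv2.circle(i,(int(u),int(v)),2,(0,255,0),1)
cv2.imwrite('pics/c8.png',i)
E
```

```text
eef_pos: [521.0, 14.0, 1.3]
tcp_rot: [3.119, -0.374, -0.003]
force: [-12.6, 1.6, 15.9]
time: 24.7
eef_pos: [520.9, 14.0, 1.3]
tcp_rot: [3.119, -0.374, -0.008]
force: [-19.5, 2.3, 23.4]
gripper_width: 0.274
grasp_force: 30.0
[ 0.43094285  3.39779924 -0.01307504]
```

View pics/c8.png

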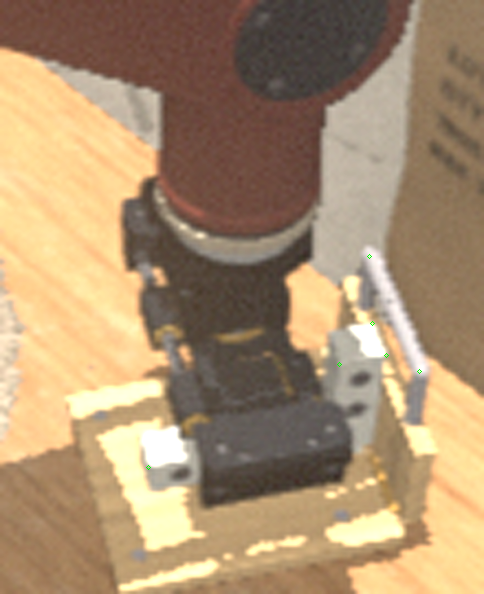

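The picture shows the square standing in the corner at (360,390), with its upright face along the panel. The bar sits on its predicted upright position at (370,255) to (420,372). I ease the downward load a little and settle.

```bash
python3 -m crank '0 0 -.03 0 0 0 15;0 0 0 0 0 0 15;0 0 0 0 0 0 15;0 0 0 0 0 0 15;0 0 0 0 0 0 15;0 0 0 0 0 0 15;0 0 0 0 0 0 15;0 0 0 0 0 0 15'; python3 - <<'E'
from h import *
from plant import optics,sensors
from scipy.spatial.transform import Rotation as Ro
s=sensors.observe();R=Ro.from_rotvec(s['tcp_rot']).as_matrix();print(R.round(4).tolist(),s['force'],s['wrist_torque'])
E
```

```text
time: 25.55
eef_pos: [520.9, 14.0, 1.3]
tcp_rot: [-3.119, 0.374, 0.008]
force: [-15.1, 2.7, 15.4]
gripper_width: 0.274
grasp_force: 30.0
[[0.9717, -0.2363, -0.0047], [-0.2363, -0.9717, 0.0006], [-0.0048, 0.0005, -1.0]] [-15.14373203   2.68112386  15.3645972 ] [0.42226416 2.73725783 0.01720704]
```

```bash
python3 -m crank '.02 0 0 0 0 0 15;0 0 0 0 0 0 15;0 0 0 0 0 0 15;0 0 0 0 0 0 15;0 0 0 0 0 0 15;0 0 0 0 0 0 15'; python3 -c "
from plant import bot
print(bot.hand_in())"
```

```text
time: 26.15
eef_pos: [520.9, 14.0, 1.3]
tcp_rot: [-3.119, 0.374, 0.01]
force: [-17.1, 2.7, 17.5]
gripper_width: 0.271
grasp_force: 30.0
the job is handed in; nothing more can be done
None
```

I folded the panel to about 1.38 rad and let go, then slid the square into the corner. I handed in at 26 s with it gripped and pressed at about 17 N down and 17 N in; the hand-in returned no verdict.

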